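Pop a paint pan and stop it on the chute

ROBOT

A 6-joint arm with a two-finger parallel gripper is mounted at the origin on the work surface. World frame = base frame: x ahead of the robot, y to its left, z up, the work surface at z = 0. Lengths are in mm, angles in rad, forces in N, time in s.
With the tool pointing down it reaches from about 350 to 925 mm from the base axis. Payload 6.4 kg.
Tool frame: the origin (TCP) lies at the centre of the arm's flange, where the gripper is bolted on; the fingertips stand 173 mm ahead of it and the grasp point (between the pads) lies 155 mm ahead of it; y points along the fingers, z is the direction in which the jaws open and shut, and the axes are right-handed (so a half turn about y gives the same grasp; the last joint's range is limited). The gripper opens to 85 mm and grips with 20 to 120 N. Pads are 22 mm wide; open, the fingers measure 114 mm over their backs; the gripper's body (76 mm by 85 mm) begins 54 mm behind the grasp point. The pads swing forward as they close: fully open they stand 13 mm farther back than shut.
Start: joints at [1.092, 0.245, 1.558, -0, 1.339, -0.174], TCP at [195.064, 620.053, 404.69] pointing down, gripper open.
Joint ranges: [-3.13, 3.13], [-1.02, 2.26], [0.13, 2.54], [-0.95, 4.09], [0.21, 2.88], [-2.74, 2.74]. Speed limits (rad/s): [2.57, 2.57, 3.14, 3.14, 3.14, 3.14].

INTERFACE

Orientations are given as a rotation vector (axis times angle).
In Python, from station import bot gives the robot as it stands. The module is installed in compiled form; this text tells all that it offers.
- The arm moves only by the tool apply_moves, never from a script. Its arguments are lists of equal length, an entry for each row: "slide": the shift along the tool's x, y, z in mm, a list of three; "angular": the turn, a rotation vector about the tool's x, y, z in degrees, a list of three. A call has 1 to 8 rows; each row is the pose to reach, as a shift and turn from the pose commanded when the call began, along the tool's axes at that moment; what a row does not reach only later rows make up. A row lasts 1/10 s, in which the tool goes at most 50 mm and 8.59 degrees, less where a joint would pass 70% of its speed; a pose out of reach is approached as far as the arm can. A call with a gripper value outside its range is refused whole. "jaw" is the closure in counts, from 0 (fully open) to 255 (shut), set as the call begins (left out, the last holds). The fingers move at their own pace and stop on an object; "grip_force" is the grip in N (left out, the last holds). Time passes only in rows, so rows that repeat a pose let the fingers close. It gives the time, the measured TCP pose, the force and the opening at its end, in the units of the state.
- bot.sense(): the state, without advancing time (a new reading comes with each control period).
- bot.capture(name): name is "scene" or "top" or "wrist"; returns (picture, depth): 420x560x3 uint8, red, green, blue; 420x560 float32, mm along the optical axis (not along the pixel's ray), 0 where there is no reading.
- bot.camera_model(name): a dict with "fovy" (degrees; the focal length in pixels is half the picture's height over the tangent of half this angle, whatever the lens; pixels are square), "cx", "cy" (the principal point, pixels), "origin" and "orientation" of the camera in the world; the wrist camera has in their place "T_tool_cam" (4x4, takes a point from camera to tool coordinates, whose origin is the TCP and whose axes are the tool frame's). Camera axes: x right, y up, looking along -z (the intrinsics and any distortion apply to the point x, -y, -z); pixel columns grow to the right and rows downward; lengths in mm; the calibration is good to about 2 mm. A picture is of the moment at which its call begins: read the wrist's pose just before it. camera_model takes no time and is no camera call.
- bot.hand_in(): hands the job in, once; it reports no verdict.
The state is a dict: "time": time; "joint_pos": joint angles; "joint_vel": joint speeds; "effort": joint torques, N m; "tcp_pos": TCP position; "tool_rot": TCP orientation; "ft_force": force on the tool from outside, world axes, zero at the start; "wrist_torque": the same for the moment, N m; "gripper_width": finger opening in mm.
Only numpy, scipy, OpenCV 4.12 (cv2) and the standard library are available. Lean on these libraries where they do the work, as an engineer would, in place of code of your own. Each camera call takes 0.05 s, during which the arm holds its last target. There are 200 camera calls.

TASK

Press the red ejector key of the paint-pan dispenser fully down with one finger so that the yellow paint pan pops out of its bay, and trap the pan with the other finger before it slides off the open end of the chute. Do not grip or lift the pan and leave the pots, the brush and the spare pan alone. Finish while holding: the key still fully pressed and the pan at rest on the chute, leaning against your finger.

Things in the scene. Friction and masses are not known exactly. Their poses are not given: they have to be found in the camera images.
- dispenser: Paint-pan dispenser, fixed: 185 x 140 mm wooden base board, white sloping chute, red key on a grey block beside it. Origin: on the table, right below point trap_spot. Axes: x level, the way the chute runs downhill; y level, from chute to key; z up. Nothing beside the key or lower chute is higher than the key; bay walls (up to 105 mm high) lie behind x = -45 mm.
- chute: The chute, part of the dispenser: slippery white floor, 46 mm wide, sloping down 22 degrees. Origin: on the floor, mid-bay, under the pan. Axes: x down the slope, y across, z square to the floor. The bay ends at x = 22 mm; a steel gate, 6 mm proud, stands at 23 to 27; open end at x = 125. Side rails below the bay are only 5 mm high: a finger can stand over them.
- trap_spot (a point): Middle of the chute floor beside the key's centre, 34 mm above the table, 85 mm down the slope from mid-bay and 40 mm before the open end: a good place for the second finger to stand. A fingertip level with one that holds the key down is 8 mm above the floor here, well below the top of the 22 mm tall pan.
- key_top (a point): Centre of the top of the red ejector key: a level pad 36 mm (along the chute) x 34 mm, 52 mm above the table when up, 42 mm when fully pressed. 50 mm sideways from trap_spot.
- key (a joint): Travel of the red key in m: 0 up, 0.010 fully pressed, straight down to a hard stop. Sprung: 1.2 N starts it, 4 N holds it down; let go, it rises. At about 7 mm the gate has sunk into the floor: a spring kicks the pan out and it slides off the open end within about 0.3 s unless a finger already stands in its way.
- pan: The yellow paint pan: a white plastic block 44 (x) x 34 (y) x 22 (z) mm with a yellow top, about 50 g, loose, lying in the bay of the chute with its x axis down the slope. Origin: centre of its underside. It must not be lifted.
- spare_pan: A pan of the same size with a brown top, loose on the table; leave it alone. Origin: centre of its underside.
- pot_blue: A small glass paint pot with a blue cap, 42 mm across, 48 mm tall, loose on the table; leave it alone. Origin: centre of its underside.
- pot_orange: The same with an orange cap; leave it alone. Origin: centre of its underside.
- brush: A paint brush 190 mm long lying on the table; leave it alone. Origin: on its underside, near its middle; x along it.

How it is judged:
By the outcome, as a careful person would: the job done as asked, in the order asked, and still so for the second after the job is handed in, while the arm keeps its last pose, push and grip.
It also fails if it takes over 35 s, if anything falls off the work surface, if the arm or the gripper's body presses on something with over 40 N, if the wrist force passes 120 N, or if a joint passes its speed limit or range.

## Working session

There is one attempt and no reset: what is moved stays moved. The work goes in short steps, Python scripts to look and compute and a tool call to move; the robot and the scene stay as the last step left them, time stands still between calls to the robot, and variables do not carry over. Pictures are saved under pics/ and viewed, about 8 in all and at most 12, crops included, and the job is handed in when it is done.

Besides the shell and the picture viewer there is one more tool, called after ">>>" by a JSON object that holds its "fn" and its "kwargs". apply_moves: Moves the arm, as the interface text tells. Its arguments: {"type":"object","properties":{"slide":{"type":"array","items":{"type":"array","items":{"type":"number"}}},"angular":{"type":"array","items":{"type":"array","items":{"type":"number"}}},"jaw":{"type":"number"},"grip_force":{"type":"number"}},"required":["slide","angular"]}

```bash
mkdir -p pics; cat > h.py <<'E'
import numpy as np, cv2
from scipy.spatial.transform import Rotation as R
from station import bot
def snap(n,f):
    s=bot.sense(); p,d=bot.capture(n); cv2.imwrite('pics/'+f,p[:,:,::-1]); np.savez('pics/'+f[:-4]+'.npz',p=p,d=d,t=s['tcp_pos'],r=s['tool_rot']); return p,d,s
E
python3 - <<'E'
from h import *
s=bot.sense(); print(s)
for n in('scene','top','wrist'): print(n,bot.camera_model(n))
a,_,_=snap('scene','s1.png');b,_,_=snap('top','t1.png')
E
```

```text
{'time': 0.0, 'joint_pos': array([ 1.09186651e+00,  2.45826213e-01,  1.55902876e+00, -3.04376034e-05,
        1.33871049e+00, -1.74104283e-01]), 'joint_vel': array([-0.00065034,  0.00065814, -0.00192257, -0.00167929, -0.00095204,
        0.0011296 ]), 'effort': array([ 5.85158273e-05, -4.29528594e+01, -3.26119101e+01, -1.55777002e-04,
        5.49659104e-03,  1.18176189e-06]), 'tcp_pos': array([194.97386424, 619.82705147, 403.56429798]), 'tool_rot': array([-1.55940551,  0.23977455, -0.23882139]), 'ft_force': array([-0.25767007,  0.2224451 ,  0.08446402]), 'wrist_torque': array([-0.01639574,  0.03333481, -0.01657493]), 'gripper_width': 85.47727814544798}
scene {'fovy': 52.15137372052746, 'cx': 274.4683639005694, 'cy': 207.1236026911963, 'origin': array([ 975.11055528, -462.63930557,  624.58783253]), 'orientation': array([0.82130951, 0.27151687, 0.65174446])}
top {'fovy': 50.254490075998184, 'cx': 276.1312272564874, 'cy': 202.1787646306768, 'origin': array([ 464.99038972,   42.90616683, 1036.24649898]), 'orientation': array([ 0.0916184 , -0.07615605, -1.56294996])}
wrist {'fovy': 62.47672424942709, 'cx': 280.9552597039115, 'cy': 208.45259018042023, 'T_tool_cam': array([[ 5.41798012e-04, -9.60635034e-01, -2.77812955e-01,
        -7.13932536e+01],
       [-3.62566371e-04,  2.77812788e-01, -9.60635166e-01,
         3.01348294e+01],
       [ 9.99999788e-01,  6.21195858e-04, -1.97775542e-04,
         7.45161299e-02],
       [ 0.00000000e+00,  0.00000000e+00,  0.00000000e+00,
         1.00000000e+00]])}
```

View pics/t1.png

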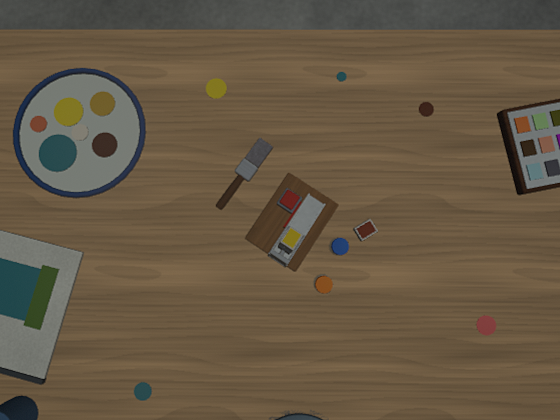

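View pics/s1.png

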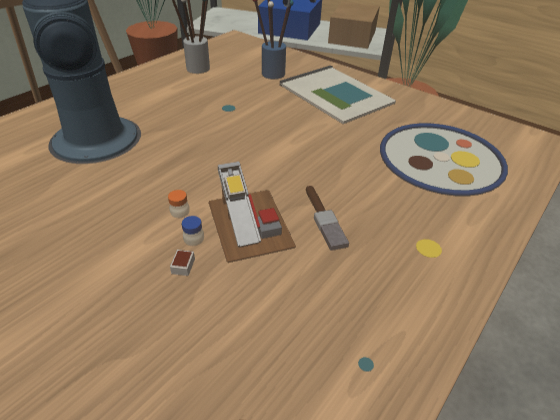

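Top view: key at about (289,200), pan at (290,239), chute running up and to the right. Now I'll measure both.

```bash
cat >> h.py <<'E'
def cam(n,z):
    m=bot.camera_model(n); f=210/np.tan(np.radians(m['fovy']/2))
    if n=='wrist':
        T=m['T_tool_cam']; Rt=R.from_rotvec(z['r']).as_matrix(); o=z['t']+Rt@T[:3,3]; A=Rt@T[:3,:3]
    else: o=m['origin']; A=R.from_rotvec(m['orientation']).as_matrix()
    return m,f,o,A
def onplane(n,z,uv,h):
    m,f,o,A=cam(n,z); d=A@np.array([(uv[0]-m['cx'])/f,-(uv[1]-m['cy'])/f,-1]); return o+d*(h-o[2])/d[2]
def blobs(p,lo,hi,amin=30,smin=110,vmin=40):
    h=cv2.cvtColor(p,cv2.COLOR_RGB2HSV); H=h[...,0].astype(int); H[H>170]-=180
    k=((H>=lo)&(H<=hi)&(h[...,1]>smin)&(h[...,2]>vmin)).astype(np.uint8)
    n,l,s,c=cv2.connectedComponentsWithStats(k)
    return [(c[i].round(1),s[i].tolist(),cv2.minAreaRect(np.argwhere(l==i)[:,::-1].astype(np.float32))) for i in range(1,n) if s[i,4]>amin]
E
python3 - <<'E'
from h import *
for n,f in(('top','t1'),('scene','s1')):
    z=np.load(f'pics/{f}.npz')
    for nm,lo,hi,h in(('red',-8,6,52),('yel',22,34,88)):
        for c,s,r in blobs(z['p'],lo,hi,smin=140,amin=25):
            if 200<c[0]<350 and 150<c[1]<270: print(n,nm,c,s,r,onplane(n,z,c,h).round(1), 'depth',z['d'][int(c[1]),int(c[0])])
print(R.from_rotvec(bot.sense()['tool_rot']).as_matrix().round(3))
E
```

```text
top red [289.1 199.2] [280, 190, 19, 19, 218] ((289.30767822265625, 199.0384521484375), (14.42220401763916, 15.254255294799805), 33.690067291259766) [577.4  24.3  52. ] depth 991.5626
top red [291.5 214.8] [283, 202, 18, 25, 54] ((291.8461608886719, 214.23074340820312), (1.6641007661819458, 29.399110794067383), 33.6900634765625) [542.8  18.9  52. ] depth 1031.7777
top yel [291.2 237.5] [283, 229, 17, 19, 184] ((291.3076477050781, 237.5384521484375), (12.203402519226074, 14.97690486907959), 33.690067291259766) [491.9  20.3  88. ] depth 946.43787
scene red [253.7 209.7] [249, 194, 11, 33, 81] ((253.8375701904297, 210.04776000976562), (33.521358489990234, 2.4830636978149414), 73.61045837402344) [546.6  15.1  52. ] depth 863.90356
scene red [268.3 215. ] [259, 208, 20, 15, 216] ((268.4764404296875, 214.89410400390625), (13.232758522033691, 17.67983627319336), 77.47119140625) [578.9  22.   52. ] depth 846.31476
scene yel [234.6 183.7] [227, 176, 16, 16, 189] ((234.57545471191406, 183.76414489746094), (15.52174186706543, 12.499810218811035), 74.05460357666016) [492.6  19.   88. ] depth 864.27545
[[ 0.954 -0.001  0.3  ]
 [-0.3   -0.002  0.954]
 [-0.    -1.    -0.002]]
```

>>> {"fn": "apply_moves", "kwargs": {"slide": [[33,0,-30],[66,0,-60],[99,0,-89],[132,0,-119],[166,5,-149],[200,10,-179],[234,15,-209],[268,20,-239]], "angular": [[0,2,0],[0,4,0],[0,6,0],[0,8,0],[0,10,0],[0,12,0],[0,14,0],[0,16.2,0]], "jaw": 135}}

```text
time: 0.9
tcp_pos: [379.3, 309.9, 384.2]
tool_rot: [-1.521, 0.461, -0.461]
ft_force: [1.1, -0.2, 0.4]
gripper_width: 40.5
```

```bash
python3 - <<'E'
from h import *
s=bot.sense(); A=R.from_rotvec(s['tool_rot']).as_matrix()
print(s['time'],s['tcp_pos'],s['gripper_width'],A.round(3), A.T@(np.array([564,2.5,320])-s['tcp_pos']))
E
```

```text
0.9 [379.3482207  309.9279196  384.21316672] 40.491607185164796 [[ 0.832 -0.     0.555]
 [-0.555 -0.     0.832]
 [-0.    -1.    -0.   ]] [ 324.29830303   64.20107554 -153.10247771]
```

>>> {"fn": "apply_moves", "kwargs": {"slide": [[40,0,-19],[80,0,-38],[121,5,-57],[162,15,-76],[203,27,-95],[244,40,-114],[284,52,-133],[324,64,-153]], "angular": [[0,0,0],[0,0,0],[0,0,0],[0,0,0],[0,0,0],[0,0,0],[0,0,0],[0,0,0]]}}

```text
time: 1.7
tcp_pos: [564.3, 3.0, 319.8]
tool_rot: [-1.521, 0.461, -0.46]
ft_force: [0.3, 1.5, 0.4]
gripper_width: 40.0
```

```bash
python3 - <<'E'
from h import *
for i in range(4): bot.capture('wrist')
p,d,s=snap('wrist','w1.png'); print(s['time'],s['tcp_pos'],s['ft_force'],s['gripper_width'])
z=np.load('pics/w1.npz')
A=R.from_rotvec(s['tool_rot']).as_matrix()
for nm,lo,hi,h in(('red',-8,6,52),('yel',22,34,88)):
    for c,st,r in blobs(p,lo,hi,smin=120,amin=150):
        w=onplane('wrist',z,c,h); print(nm,c,st,r,w.round(1),(A.T@(w-s['tcp_pos'])).round(1),d[int(c[1]),int(c[0])])
E
```

```text
1.9 [563.82312427   3.89293495 319.77233087] [-0.78242287  0.29642107  0.08611194] 40.19698329436953
red [281.6 172.4] [277, 129, 10, 92, 718] ((281.8685607910156, 174.47930908203125), (91.11702728271484, 8.37857723236084), 88.63607025146484) [539.6  20.3  52. ] [-28.7 267.8   0.3] 240.03812
red [314.8 209.7] [291, 186, 48, 49, 2197] ((314.5, 210.0), (48.0, 47.0), 90.0) [575.2  25.   52. ] [ -1.7 267.8  24.1] 245.42606
red [ 93.4 250.2] [74, 227, 41, 47, 1109] ((93.31674194335938, 250.11312866210938), (32.422828674316406, 39.284088134765625), 19.653823852539062) [ 510.5 -127.8   52. ] [  29.4  267.8 -139. ] 287.82867
yel [233.6 108.6] [206, 78, 54, 64, 3012] ((232.55857849121094, 109.02522277832031), (64.75152587890625, 49.94709396362305), 86.72950744628906) [489.3  21.5  88. ] [-71.3 231.9 -26.6] 194.52618
```

View pics/w1.png

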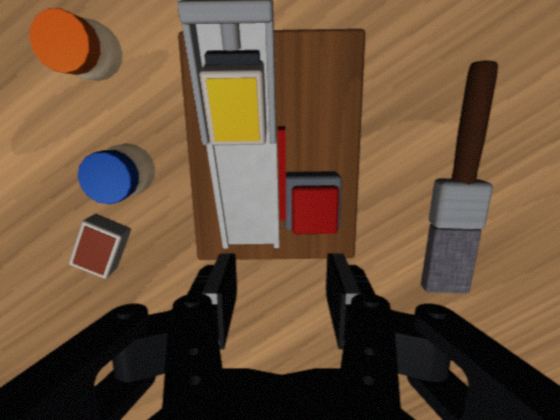

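>>> {"fn": "apply_moves", "kwargs": {"slide": [[-2,20,-1],[-2,45,-1],[-2,65,-1],[-2,80,-1],[-2,80,-1],[-2,80,-1]], "angular": [[0,0,0],[0,0,0],[0,0,0],[0,0,0],[0,0,0],[0,0,0]]}}

```text
time: 2.55
tcp_pos: [561.7, 5.5, 241.3]
tool_rot: [-1.521, 0.459, -0.46]
ft_force: [-0.1, -0.0, -0.0]
gripper_width: 39.9
```

```bash
python3 - <<'E'
from h import *
p,d,s=snap('wrist','w2.png'); print(s['time'],s['tcp_pos'],s['ft_force'],s['gripper_width'])
z=np.load('pics/w2.npz');A=R.from_rotvec(s['tool_rot']).as_matrix()
for c,st,r in blobs(p,-8,6,smin=120,amin=150):
    w=onplane('wrist',z,c,52); print(c,st,(A.T@(w-s['tcp_pos'])).round(1),d[int(c[1]),int(c[0])])
E
```

```text
2.55 [561.74704058   5.52309136 241.33266027] [-0.13520699 -0.00290084 -0.03859408] 39.93113764825735
[281.1 202.8] [275, 144, 13, 124, 1347] [-2.820e+01  1.893e+02 -1.000e-01] 164.66512
[324.3 252.2] [295, 225, 69, 66, 3252] [ -2.7 189.3  21.4] 171.39258
[ 26.5 302.5] [0, 272, 55, 62, 2088] [  25.4  189.3 -132.3] 212.2805
```

View pics/w2.png

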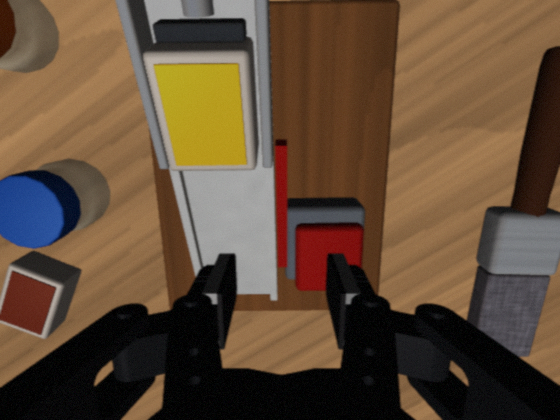

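Both fingertips line up: the right one over the key centre, the left one over the chute beside it. The pan is still in the bay. The tips work out at about z = 71, so I'll descend gently and watch the force.

>>> {"fn": "apply_moves", "kwargs": {"slide": [[0,8,0],[0,14,0],[0,17,0],[0,19,0],[0,21,0],[0,21,0]], "angular": [[0,0,0],[0,0,0],[0,0,0],[0,0,0],[0,0,0],[0,0,0]]}}

```text
time: 3.2
tcp_pos: [561.6, 5.0, 219.6]
tool_rot: [-1.521, 0.461, -0.46]
ft_force: [-2.5, 0.1, 1.9]
gripper_width: 40.1
```

>>> {"fn": "apply_moves", "kwargs": {"slide": [[0,2,0],[0,4,0],[0,6,0],[0,6,0],[0,6,0],[0,6,0]], "angular": [[0,0,0],[0,0,0],[0,0,0],[0,0,0],[0,0,0],[0,0,0]]}}

```text
time: 3.8
tcp_pos: [561.8, 5.0, 213.9]
tool_rot: [-1.521, 0.46, -0.461]
ft_force: [-1.0, 0.2, 4.0]
gripper_width: 40.1
```

```bash
python3 - <<'E'
from h import *
p,d,s=snap('wrist','w3.png'); print(s['time'],s['tcp_pos'],s['ft_force'],s['wrist_torque'],s['gripper_width'])
E
```

```text
3.8 [561.79202453   4.95097689 213.91128352] [-1.0151578   0.15519588  4.00484996] [0.08779172 0.0721851  0.04437247] 40.1089440376345
```

View pics/w3.png

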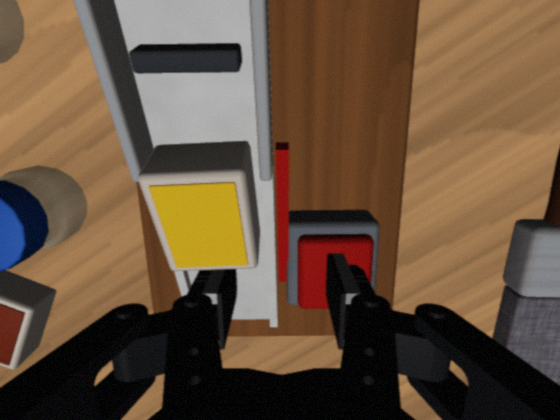

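The pan has popped out and leans against the left finger (front edge near row 268). Next I'll press on until I can feel the hard stop.

>>> {"fn": "apply_moves", "kwargs": {"slide": [[0,1,0],[0,1,0],[0,1,0]], "angular": [[0,0,0],[0,0,0],[0,0,0]]}}

```text
time: 4.15
tcp_pos: [562.0, 5.0, 213.7]
tool_rot: [-1.521, 0.46, -0.461]
ft_force: [-3.6, 0.1, 9.3]
gripper_width: 40.3
```

>>> {"fn": "apply_moves", "kwargs": {"slide": [[0,0.5,0],[0,0.5,0],[0,0.5,0],[0,0.5,0],[0,0.5,0]], "angular": [[0,0,0],[0,0,0],[0,0,0],[0,0,0],[0,0,0]]}}

```text
time: 4.65
tcp_pos: [562.0, 5.0, 213.5]
tool_rot: [-1.521, 0.46, -0.46]
ft_force: [-5.4, 1.1, 12.3]
gripper_width: 40.2
```

```bash
python3 - <<'E'
from h import *
p,d,s=snap('wrist','w4.png'); print(s['time'],s['tcp_pos'],s['ft_force'],s['gripper_width'])
for f in('w3','w4'):
    z=np.load(f'pics/{f}.npz'); print([(c,st) for c,st,r in blobs(z['p'],22,34,smin=120,amin=500)],[(c,st,z['d'][265,320]) for c,st,r in blobs(z['p'],-8,6,smin=120,amin=500)])
p,d,s=snap('scene','s2.png')
cv2.imwrite('pics/s2c.png',cv2.resize(p[130:280,140:360,::-1],None,fx=3,fy=3))
E
```

```text
4.65 [562.02837359   4.98311551 213.50759607] [-5.36229713  1.08512899 12.25390049] 40.16471634112486
[(array([201.3, 223.7]), [149, 183, 99, 85, 6533])] [(array([282.3, 210.4]), [275, 148, 15, 134, 1591], np.float32(153.44044)), (array([327.6, 265.1]), [298, 237, 76, 72, 3290], np.float32(153.44044)), (array([  8.3, 331.4]), [0, 305, 24, 60, 903], np.float32(153.44044))]
[(array([200.7, 223.9]), [148, 183, 99, 85, 6560])] [(array([281.8, 209.8]), [275, 146, 15, 136, 1585], np.float32(154.0658)), (array([327.3, 265.1]), [298, 236, 75, 73, 3285], np.float32(154.0658)), (array([  7.8, 331.4]), [0, 305, 23, 60, 862], np.float32(154.0658))]
```

View pics/s2c.png

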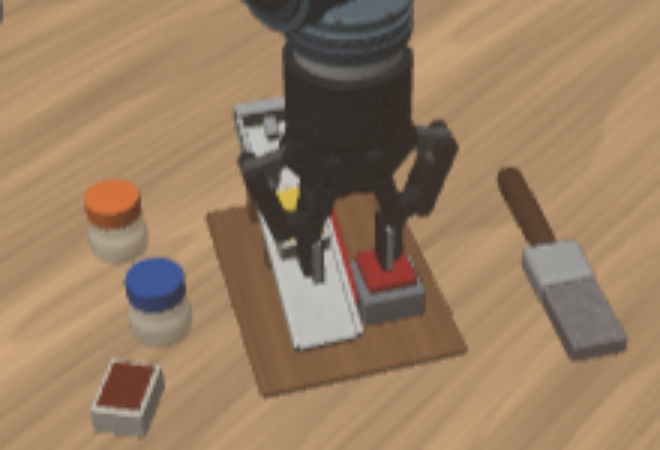

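One finger is on the key and the other stands in the chute with the pan behind it. The pots, brush and spare pan look undisturbed. Handing in.

```bash
python3 -c "
from station import bot
print(bot.hand_in()); s=bot.sense(); print(s['time'],s['ft_force'],s['tcp_pos'])"
```

```text
the job is handed in; nothing more can be done
None
the job is handed in; nothing more can be done
```

The job is handed in: the red key is held fully down, and the yellow pan popped out and is resting on the chute against the other finger. I half-closed the jaws to 40 mm, placed one finger over the key and the other over the chute beside it, and lowered both together. That way the second finger was already in place when the pan came out.

- **Key:** At the end it was held with about 12 N, against the 4 N it needs. Over the last 1.5 mm of commanded travel the tool sank only 0.4 mm while the force rose from 4 to 12 N, so I took it to be at the hard stop.
- **Pan:** It shifted by less than 1 pixel between two wrist pictures 0.85 s apart, so it was at rest.
- **Other items:** The pots, brush and spare pan look undisturbed in the last scene picture.
- **Time:** Handed in at about 4.7 s of the 35 s allowed.

None of the checks failed. The side force on the tool rose to about 5 N in the final press. I put that down to friction at the key but did not check it. I judged the key's depth from force and tool height, since its travel can't be read directly.

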